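# Open the pine-tar tin in the tackle nook

### The job

The tin in the wooden cradle has to be opened, but a bronze boat cleat was left standing on its cap: lift the cleat off, lower it into the shallow plywood tray (do not drop it) and let go of it there. Then unscrew the tight cap anticlockwise while the cradle braces the tin, stop turning when the threads let go, and lift the cap straight off without pulling the tin up. Finish still holding the cap level and still, about 30 mm clear above the neck; leave everything else on the shelf where it is.

Things in the scene. Friction and masses are not known exactly. Their poses are not given: they have to be found in the camera images.
- cleat_center (a point): Cast-bronze boat cleat standing flat on the tin's cap: 110 mm along its x (horn to horn), 38 mm high, 0.25 kg. Point: its centre, 19 mm above its underside; z up. Grip its straight middle bar (56 mm in x, 16 mm wide in y, 14 mm high), whose centre line is 12 mm above this point. Foot 52 x 24 x 6 mm.
- cap_center (a point): Ribbed black cap, 56 mm diameter, 30 mm high, 50 g. Point: its centre; z up. Unscrews anticlockwise from above (yaw grows), not rising, friction 0.2-0.6 N m. Its x axis starts 2-18 deg clockwise of the tin's; threads (3 lugs) let go about 40 deg anticlockwise of it (42-58 deg of turn; 62 always does). Do not run on to the next stop at 75. Then it lifts straight off; lifting earlier pulls the tin up.
- tin_rim (a point): Square aluminium tin, 66 x 66 mm, shoulder at 70 mm, 0.5 kg, loose in the cradle (1 mm play each side). Point: centre of the neck rim, 108 mm above its underside, 7 mm above the closed cap's centre; x, y along its sides, z up. 14 mm of neck shows below the cap. A sprung sealing disc (30 mm wide) pushes the closed cap up with 15 N and stands 8 mm above the rim when open.
- cradle: Wooden cradle block fixed to the shelf, 96 x 96 x 36 mm, with a square pocket (68 mm, floor 14 mm above the shelf) in which the tin stands. Origin: centre of its underside; x, y along its sides.
- tray: Shallow open plywood tray fixed on the shelf, 210 mm (x) by 170 mm (y), 24 mm high, walls and floor 6 mm thick, empty, to the left or right of the cradle. Origin: centre of its underside.
- scale_center (a point): Bystander, not to be disturbed: brass spring fish scale, 240 mm long, lying flat. Point: about its centre.
- buoy_a_center (a point): Bystander, not to be disturbed: egg-shaped plastic net buoy, 92 mm wide, 104 mm high, standing. Point: about its centre.
- buoy_b_center (a point): Bystander, not to be disturbed: the same kind of net buoy, standing. Point: about its centre.
- gauge_center (a point): Bystander, not to be disturbed: net gauge with horn handle, 175 mm long, lying flat. Point: about its centre.
- spool_center (a point): Bystander, not to be disturbed: wooden twine spool, 52 mm wide, 56 mm high, standing. Point: about its centre.
- shackle_center (a point): Bystander, not to be disturbed: steel shackle, about 55 mm, lying flat. Point: about its centre.
Not all that is in view belongs to the job. Several things have the shape of the cradle; the one meant has the colours described above. Leave any yellow look-alike of the part that bears cleat_center alone.

How it is judged:
On the way, in this order (a step that is already met when the one before it is completed fails the run):
1. the cleat is lowered into the tray in the grip (not dropped), the cap still tight (x of cleat_center in the frame of tray between -0.085 and 0.085 m and y of cleat_center in the frame of tray between -0.065 and 0.065 m and z of cleat_center in the frame of tray below 0.034 m and contact force between the fingers and cleat above 0.5 N and angle between the x axis of cap_center and the x axis of tin_rim, either way round below 0.5 rad), for 0.1 s.
2. the cap is unscrewed until the threads let go, still down on the neck (angle between the x axis of cap_center and the x axis of tin_rim, either way round above 0.66 rad and z of cap_center in the frame of tin_rim below 0.008 m and horizontal distance between cap_center and tin_rim below 0.01 m), for 0.1 s.
At the end, for the whole second after the job is handed in: Fingers hold the cap level (11 deg), still, touching nothing else, its lower edge 10-60 mm above the rim, within 20 mm of the neck axis, x axis at most 71 deg from the tin's; tin upright and down in its cradle; cleat released at rest in the tray (z of cap_center in the frame of tin_rim between 0.025 and 0.075 m and horizontal distance between cap_center and tin_rim below 0.02 m and angle between cap_center's own z axis and vertical below 0.2 rad and contact force between the fingers and cap above 1 N and contact force between cap and tin below 0.05 N and linear speed of each of cap, cleat below 0.03 m/s and angle between the x axis of cap_center and the x axis of tin_rim, either way round below 1.24 rad and z of tin_rim in the frame of cradle below 0.128 m and angle between tin_rim's own z axis and vertical below 0.06 rad and x of cleat_center in the frame of tray between -0.085 and 0.085 m and y of cleat_center in the frame of tray between -0.065 and 0.065 m and z of cleat_center in the frame of tray below 0.03 m and contact force between the fingers and cleat below 0.05 N); the arm keeps its last pose, push and grip.
It fails at once if the tin is pulled up out of its cradle (over 10 mm) or tipped (z of tin_rim in the frame of cradle above 0.132 m or angle between tin_rim's own z axis and vertical above 0.15 rad).
It fails at once if a bystander on the shelf is disturbed (moved over 30 mm) (distance of any of scale_center, buoy_a_center, buoy_b_center, gauge_center, spool_center, shackle_center from where it was at the start of the episode above 0.03 m).
It also fails if it takes over 54 s, if anything falls off the work surface, if the arm or the gripper's body presses on something with over 40 N, if the wrist force passes 120 N, or if a joint passes its speed limit or range.

### The arm

A 6-joint arm with a two-finger parallel gripper is mounted at the origin on the work surface. World frame = base frame: x ahead of the robot, y to its left, z up, the work surface at z = 0. Lengths are in m, angles in rad, forces in N, time in s.
With the tool pointing down it reaches from about 0.25 to 0.725 m from the base axis. Payload 4 kg.
Tool frame: the origin (TCP) lies at the very end of the fingers, on their centre line; the grasp point (between the pads) lies 19 mm behind it; z points along the fingers, y is the line along which they close (so a half turn about z gives the same grasp; the last joint's range is limited). The gripper opens to 85 mm and grips with 20 to 120 N. Pads are 22 mm wide; open, the fingers measure 114 mm over their backs; the gripper's body (76 mm by 85 mm) begins 54 mm behind the grasp point. The pads swing forward as they close: fully open they stand 13 mm farther back than shut.
Start: joints at [-1.19, 0.241, 0.005, 1.335, 0, 1.571], TCP at [0.186, -0.464, 0.231] pointing down, gripper open.
Joint ranges: [-2.72, 2.72], [-1.05, 1.87], [-1.09, 1.28], [-1.99, 2.15], [-1.42, 1.44], [-3.14, 3.14]. Speed limits (rad/s): [2.79, 2.79, 3.14, 3.14, 3.14, 3.14].

### API

Orientations are given as a unit quaternion [x, y, z, w].
In Python, from workcell import bot, vision, workorder gives the robot as it stands.
- The arm moves only by the shell command python3 -m creep 'ROWS' [OPENING]. ROWS is JSON, a list of rows, each a list of 2 entries, a list of its own where there are three numbers: the shift along the tool's x, y, z in mm, then the turn, a rotation vector about the tool's x, y, z in rad. In form: [[[dx, dy, dz], [wx, wy, wz]], ...]. A call has 1 to 12 rows; each row shifts and turns the commanded pose from where the row before left it, along the tool's axes as they then stand; what a row does not reach is not made up. A row lasts 1/8 s, in which the tool goes at most 62.5 mm and 10.7 degrees, less where a joint would pass 70% of its speed; a pose out of reach is approached as far as the arm can. A call is refused whole if a number of a shift passes 62.5 or a number of a turn 0.188, either way. A call with a gripper value outside its range is refused whole. OPENING is the finger opening in mm, from 0 to 85.4, set as the call begins (- or left out, the last holds). The fingers move at their own pace and stop on an object; the grip force is fixed at half the most. Time passes only in rows, so rows that do not move let the fingers close. It gives the time, the measured TCP pose, the force, the opening and the grip force at its end, in the units of the state.
- bot.get_obs(): the state, without advancing time (a new reading comes with each control period).
- vision.camera(name): name is "side" or "top"; returns a dict with "image" (420x560x3 uint8, blue, green, red), "z_map" (420x560 float32, m along the optical axis (not along the pixel's ray), 0 where there is no reading), "K" (3x3 intrinsics, pixels), "k1" (the pictures are not rectified: a ray, as slopes to the right and down, at radius r is drawn at 1 + k1 r^2 times it, then the intrinsics apply), "rvec" (rotation vector, rad) and "tvec" (3), from world to camera coordinates, as OpenCV has them. Camera axes: x right, y down, z forward; pixel columns grow to the right and rows downward; lengths in m; the calibration is good to about 2 mm. A picture is of the moment at which its call begins.
- workorder.job_done(): hands the job in; it is judged then, once.
Trained networks look in a picture, given as the dict that the camera call returned (one of the last four; its "shot" number tells which), for a name from the list of things; names that differ only in an ending like _2 or _b are one class to them, and where a whole thing is asked for, a point or a joint stands for the part that bears it (a point fixed in the world has none). Each returns a list of dicts, best first, with "score" (0 to 1); they miss things now and then, are a little off and sometimes report something else, mostly with a low value. They report only what shows in the picture. A call takes as long as a camera call. They do not tell look-alikes from the thing itself.
- vision.spot_in(picture, query): "position" ([column, row] in pixels, amid what is visible of it).
- vision.place_of(picture, query): "position" ([column, row] in pixels: a listed point, or the origin of a listed thing).
The state is a dict: "clock": time; "joint_pos": joint angles; "joint_vel": joint speeds; "tau": joint torques, N m; "eef_pos": TCP position; "tool_rot": TCP orientation; "ft_force": force on the tool from outside, world axes, zero at the start; "ft_torque": the same for the moment, N m; "grip_width": finger opening in m; "grasp_force": force on a finger pad.
Only numpy, scipy, OpenCV 4.12 (cv2) and the standard library are available. Lean on these libraries where they do the work, as an engineer would, in place of code of your own. Each camera call takes 0.05 s, during which the arm holds its last target. There are 200 camera calls.

## Working session

There is one attempt and no reset: what is moved stays moved. The work goes in short steps, Python scripts to look and compute and a shell command to move; the robot and the scene stay as the last step left them, time stands still between calls to the robot, and variables do not carry over. Pictures are saved under pics/ and viewed, at most 10 in all, crops included, and the job is handed in when it is done.

```bash
mkdir -p pics; cat > h.py <<'E'
import numpy as np, cv2
from scipy.spatial.transform import Rotation as R
from workcell import bot, vision, workorder
def ray(p,uv):
    K=p["K"]; d=np.array([(uv[0]-K[0,2])/K[0,0],(uv[1]-K[1,2])/K[1,1]]); s=d.copy()
    for _ in range(30): s=d/(1+p["k1"]*(s@s))
    return np.array([s[0],s[1],1.])
def cam(p): 
    Rm=cv2.Rodrigues(np.array(p["rvec"],float))[0]; return Rm,np.array(p["tvec"],float).ravel()
def w(p,uv,z):  # ray hits world height z
    Rm,t=cam(p); c=-Rm.T@t; d=Rm.T@ray(p,uv); return c+d*(z-c[2])/d[2]
def wd(p,uv):
    Rm,t=cam(p); u,v=int(round(uv[0])),int(round(uv[1])); Z=p["z_map"][v,u]; return Rm.T@(ray(p,uv)*Z-t)
def cloud(p):
    Rm,t=cam(p); K=p["K"]; v,u=np.mgrid[:420,:560]
    d=np.stack([(u-K[0,2])/K[0,0],(v-K[1,2])/K[1,1]],-1); s=d.copy()
    for _ in range(30): s=d/(1+p["k1"]*(s**2).sum(-1,keepdims=True))
    P=np.concatenate([s,np.ones(s.shape[:2]+(1,))],-1)*p["z_map"][...,None]
    return (P-t)@Rm
def px(p,X):
    Rm,t=cam(p); c=Rm@X+t; s=c[:2]/c[2]; s=s*(1+p["k1"]*(s@s)); return s*[p["K"][0,0],p["K"][1,1]]+p["K"][:2,2]
E
python3 - <<'E'
from h import *
np.set_printoptions(precision=3,suppress=True)
o=bot.get_obs(); print({k:np.round(v,3) for k,v in o.items()})
for n in("top","side"):
    p=vision.camera(n); cv2.imwrite(f"pics/{n}0.png",p["image"])
    Rm,t=cam(p); print(n,-Rm.T@t)
    for q in("cleat_center","cap_center","tin_rim","cradle","tray","scale_center","buoy_a_center","gauge_center","spool_center","shackle_center"):
        print(q,[(round(r["score"],2),np.round(r["position"]),wd(p,r["position"])) for r in vision.place_of(p,q)[:4]])
E
```

```text
{'clock': np.float64(0.0), 'joint_pos': array([-1.19 ,  0.241,  0.004,  1.335,  0.   ,  1.571]), 'joint_vel': array([-0.   ,  0.001,  0.002, -0.001, -0.001,  0.001]), 'tau': array([  0.001, -37.232,  25.241,   0.017,   0.   ,  -0.   ]), 'eef_pos': array([ 0.186, -0.464,  0.23 ]), 'tool_rot': array([ 0.982,  0.189, -0.   , -0.001]), 'ft_force': array([ 0.446,  0.372, -0.356]), 'ft_torque': array([-0.03 , -0.011,  0.04 ]), 'grasp_force': np.float64(0.0), 'grip_width': np.float64(0.085)}
top [0.398 0.011 1.45 ]
cleat_center [(0.74, array([323., 178.]), array([ 0.596, -0.147,  0.041])), (0.56, array([280., 216.]), array([ 0.477, -0.017,  0.171]))]
cap_center [(0.51, array([280., 220.]), array([ 0.467, -0.017,  0.172]))]
tin_rim [(0.67, array([280., 218.]), array([ 0.472, -0.016,  0.17 ]))]
cradle [(0.87, array([281., 222.]), array([ 0.462, -0.021,  0.133])), (0.82, array([196., 283.]), array([0.292, 0.227, 0.015])), (0.76, array([366., 299.]), array([ 0.243, -0.273,  0.007])), (0.74, array([367., 199.]), array([ 0.534, -0.277,  0.026]))]
tray []
scale_center [(0.78, array([371., 199.]), 
[... 875 characters left out ...]
0.236, 0.012])), (0.69, array([435., 239.]), array([ 0.235, -0.264,  0.012])), (0.55, array([294., 247.]), array([0.45 , 0.001, 0.055]))]
tray [(0.72, array([340., 173.]), array([ 0.536, -0.275,  0.023])), (0.71, array([186., 318.]), array([0.521, 0.274, 0.005]))]
scale_center [(0.66, array([339., 175.]), array([ 0.541, -0.278,  0.01 ]))]
buoy_a_center [(0.65, array([142., 239.]), array([0.707, 0.229, 0.081]))]
gauge_center [(0.81, array([199., 202.]), array([0.749, 0.036, 0.009]))]
spool_center [(0.89, array([363., 242.]), array([ 0.344, -0.114,  0.051]))]
shackle_center [(0.77, array([293., 312.]), array([ 0.361,  0.105, -0.001])), (0.53, array([185., 320.]), array([0.519, 0.279, 0.004]))]
```

View pics/top0.png

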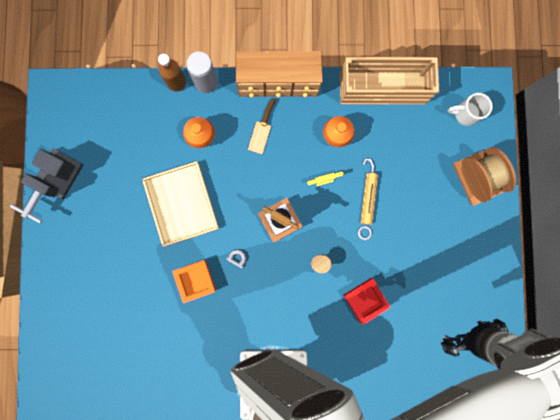

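View pics/side0.png

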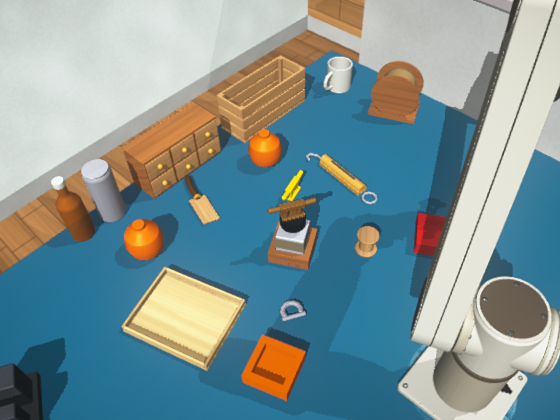

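The top view shows:
- **Cleat:** the bronze one stands on the tin at (280,216). The yellow look-alike at (323,178) is to be left alone.
- **Cradle:** the wooden one is at (281,220). Look-alikes are orange (196,283) and red (366,299).
- **Tray:** plywood, at (180,203).

I choose the bronze cleat on the wooden cradle and will check it with a close crop and geometry.

```bash
python3 - <<'E'
from h import *
np.set_printoptions(precision=4,suppress=True)
def rect(X):
    r=cv2.minAreaRect((X[:,:2]*1000).astype(np.float32)); return np.array(r[0]),np.array(r[1]),r[2]
ims=[]
for n,(u0,v0) in(("top",(250,185)),("side",(255,185))):
    p=vision.camera(n); C=cloud(p); I=p["image"]; ims.append(cv2.resize(I[v0:v0+75,u0:u0+75],(390,390),interpolation=cv2.INTER_CUBIC))
    near=np.hypot(C[...,0]-.47,C[...,1]+.015)<.08
    for lo,hi in((.155,.2),(.162,.2),(.03,.045),(.075,.095)):
        m=near&(C[...,2]>lo)&(C[...,2]<hi); X=C[m]
        if len(X)>5:
            ev,V=np.linalg.eigh(np.cov(X[:,:2].T)); print(n,lo,len(X),X.mean(0),"pca deg",np.degrees(np.arctan2(V[1,1],V[0,1])),"rect",*rect(X), "zmax",X[:,2].max())
    m=(np.hypot(C[...,0]-.52,C[...,1]-.26)<.15)&(p["image"].min(-1)>0)&(C[...,2]>.012)&(C[...,2]<.04)
    m=cv2.morphologyEx(m.astype(np.uint8),cv2.MORPH_OPEN,np.ones((2,2)))
    k,l,s,c=cv2.connectedComponentsWithStats(m); i=1+np.argmax(s[1:,4]); print("tray",n,rect(C[l==i]),C[l==i][:,2].max(),s[i])
    hsv=cv2.cvtColor(I,cv2.COLOR_BGR2HSV)
cv2.imwrite("pics/crop1.png",np.hstack(ims))
E
```

```text
top 0.155 218 [ 0.4736 -0.0174  0.1671] pca deg 59.672244459947564 rect [473.9993 -17.387 ] [107.361   16.1899] 59.69667434692383 zmax 0.17403351363125538
top 0.162 208 [ 0.4738 -0.0175  0.1674] pca deg 59.46843867859171 rect [474.02   -17.3977] [107.3657  16.1817] 59.77524185180664 zmax 0.17403351363125538
top 0.03 457 [ 0.472  -0.0181  0.0358] pca deg 149.58689690562323 rect [474.3653 -18.8192] [95.5908 96.0111] 28.246685028076172 zmax 0.043643284787161195
top 0.075 177 [ 0.4694 -0.0147  0.0833] pca deg 153.980125281352 rect [474.2223 -18.8405] [65.9612 66.4595] 28.29026985168457 zmax 0.09125719632300905
tray top (array([548.6954, 169.2662]), array([419.4695, 120.167 ]), 62.35105514526367) 1.4496996178521924 [144 163  69  49 267]
side 0.155 356 [ 0.4727 -0.016   0.1656] pca deg 59.4748843480623 rect [474.084  -16.9004] [108.1747  17.6378] 58.099334716796875 zmax 0.17174147938379178
side 0.162 294 [ 0.4736 -0.0161  0.1669] pca deg 59.57251437440615 rect [474.0455 -16.8718] [108.1624  17.5775] 58.45758819580078 zmax 0.17174147938379178
side 0.03 626 [ 0.4588 -0.0061  0.0359] pca deg 56.06689312023822 rect [474.9025 -19.6772] [97.0636 99.5243] 27.764890670776367 zmax 0.044908326692568494
side 0.075 383 [ 0.462  -0.0071  0.0825] pca deg 54.33864933537369 rect [473.7722 -18.5546] [65.3216 68.0144] 27.84998321533203 zmax 0.08814168463173969
tray side (array([308.3298, 316.3887]), array([252.4022, 698.1626]), 78.4250717163086) 0.9880182591581436 [ 123  268  123  101 1367]
```

View pics/crop1.png

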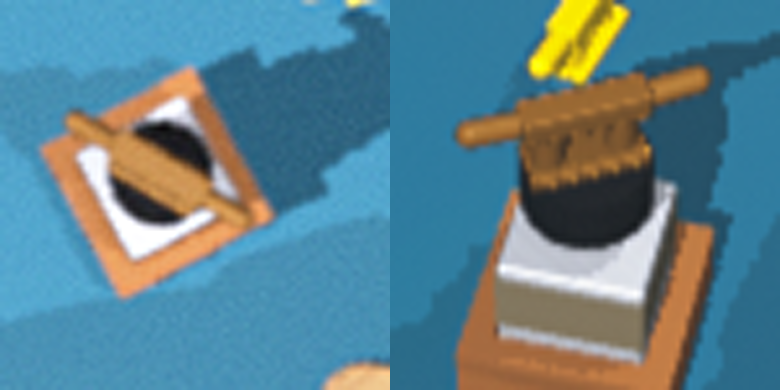

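The crop confirms it: the bronze cleat is on the black cap of the silver tin in the wooden cradle, and the yellow one stands apart behind. The cleat axis is at about 59.6° and the tin at about 28°. Next I measure the tray and work out the first move.

```bash
cat >> h.py <<'E'
def togo(xyz,yaw):  # yaw of tool x in deg, tool down; shift in mm in present tool axes, then turn
    o=bot.get_obs(); r=R.from_quat(o["tool_rot"]); T=R.from_euler("z",yaw,degrees=True)*R.from_euler("x",180,degrees=True)
    print("t",round(float(o["clock"]),2),"shift",np.round(r.inv().apply(np.array(xyz)-o["eef_pos"])*1000,1),"turn",np.round((r.inv()*T).as_rotvec(),3),"j",np.round(o["joint_pos"],2))
E
python3 - <<'E'
from h import *
np.set_printoptions(precision=4,suppress=True)
for n in("top","side"):
    p=vision.camera(n); C=cloud(p); hsv=cv2.cvtColor(p["image"],cv2.COLOR_BGR2HSV)
    m=(np.hypot(C[...,0]-.515,C[...,1]-.26)<.16)&(C[...,2]<.04)&((hsv[...,0]<40))&(C[...,2]>-.01)
    k,l,s,c=cv2.connectedComponentsWithStats(m.astype(np.uint8)); i=1+np.argmax(s[1:,4]); X=C[l==i]
    r=cv2.minAreaRect((X[:,:2]*1000).astype(np.float32)); print(n,s[i],r,np.percentile(X[:,2],[5,50,95]))
togo([.474,-.0172,.25],59.6)
E
```

```text
top [ 142  162   77   85 4216] ((527.3755493164062, 277.5993957519531), (216.58470153808594, 175.40464782714844), 17.9022216796875) [0.0009 0.0068 0.0246]
side [ 122  267  124  104 7318] ((533.7406616210938, 270.8350830078125), (225.7573699951172, 184.8473663330078), 17.753334045410156) [0.0023 0.006  0.0234]
t 1.3 shift [ 433.7 -307.9  -18.7] turn [ 0.     0.    -0.659] j [-1.19  0.24  0.    1.34 -0.    1.57]
```

```bash
python3 -m creep '[[[43,-31,-4],[0,0,0]],[[43,-31,-5],[0,0,0]],[[43,-31,-5],[0,0,0]],[[43,-31,-5],[0,0,0]],[[43,-31,0],[0,0,0]],[[43,-31,0],[0,0,0]],[[43,-31,0],[0,0,0]],[[43,-31,0],[0,0,0]],[[43,-30,0],[0,0,0]],[[46,-30,0],[0,0,0]],[[0,0,0],[0,0,-0.18]],[[0,0,0],[0,0,-0.18]]]' 85; python3 -m creep '[[[0,0,0],[0,0,-0.16]],[[0,0,0],[0,0,-0.14]],[[0,0,0],[0,0,0]],[[0,0,0],[0,0,0]]]'; python3 - <<'E'
from h import *
togo([.474,-.0172,.142],59.6)
print(bot.get_obs()["ft_force"])
E
```

```text
clock: 2.8
eef_pos: [0.4736, -0.0163, 0.25]
tool_rot: [0.931, 0.366, -0.0, -0.0]
ft_force: [0.1, -0.2, -0.7]
grip_width: 0.0851
grasp_force: 0.0
clock: 3.3
eef_pos: [0.4733, -0.0173, 0.2503]
tool_rot: [0.868, 0.496, 0.0, 0.0]
ft_force: [-0.3, 0.3, 0.5]
grip_width: 0.0851
grasp_force: 0.0
t 3.3 shift [  0.4   0.5 108.3] turn [ 0.    -0.    -0.001] j [-0.04  0.18 -0.02  1.37  0.    2.07]
[-0.2660926  0.3197747  0.514992 ]
```

```bash
python3 -m creep '[[[0,0,30],[0,0,0]],[[0,0,30],[0,0,0]],[[0,0,25],[0,0,0]],[[0,0,15],[0,0,0]],[[0,0,7],[0,0,0]],[[0,0,0],[0,0,0]],[[0,0,0],[0,0,0]]]' && python3 -m creep '[[[0,0,0],[0,0,0]],[[0,0,0],[0,0,0]],[[0,0,0],[0,0,0]],[[0,0,0],[0,0,0]],[[0,0,0],[0,0,0]],[[0,0,0],[0,0,0]],[[0,0,0],[0,0,0]],[[0,0,0],[0,0,0]]]' 5
```

```text
clock: 4.18
eef_pos: [0.474, -0.0173, 0.1441]
tool_rot: [0.868, 0.497, 0.001, 0.0]
ft_force: [0.1, -0.6, -0.2]
grip_width: 0.0851
grasp_force: 0.0
clock: 5.18
eef_pos: [0.4737, -0.0174, 0.1435]
tool_rot: [0.868, 0.497, 0.0, 0.0]
ft_force: [1.7, -1.2, 1.0]
grip_width: 0.0155
grasp_force: 58.8
```

```bash
python3 -m creep '[[[0,0,-5],[0,0,0]],[[0,0,-20],[0,0,0]],[[0,0,-30],[0,0,0]],[[0,0,-15],[0,0,0]],[[0,0,0],[0,0,0]],[[0,0,0],[0,0,0]]]'; python3 - <<'E'
from h import *
togo([.528,.275,.10],59.6)
p=vision.camera("side"); cv2.imwrite("pics/s2.png",cv2.resize(p["image"][130:350,100:400],(750,550)))
E
```

```text
clock: 5.92
eef_pos: [0.4725, -0.0172, 0.2123]
tool_rot: [0.868, 0.497, -0.001, -0.001]
ft_force: [0.6, 0.4, -1.6]
grip_width: 0.0154
grasp_force: 58.6
t 5.92 shift [280.3 -99.5 112.2] turn [-0.002  0.001  0.001] j [-0.04  0.2  -0.1   1.28  0.    2.06]
```

View pics/s2.png

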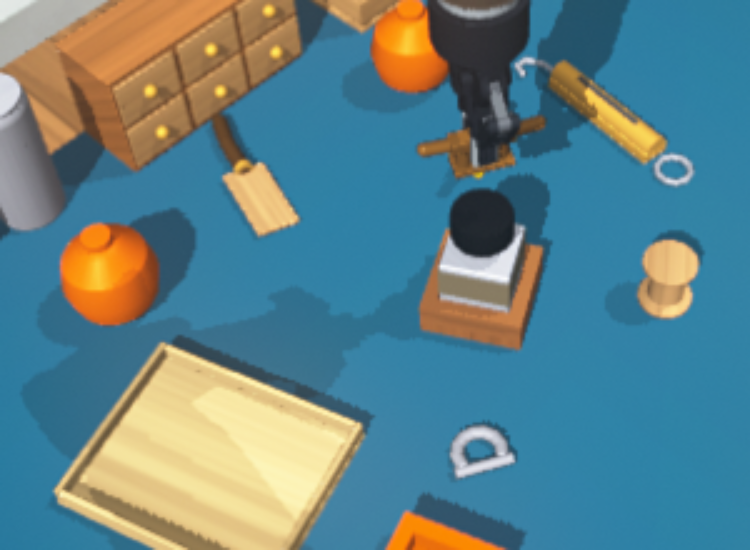

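The cleat hangs level at crop (480,150), clear of the cap at (482,220). I carry it over the tray and start lowering.

```bash
python3 -m creep '[[[30,-10,0],[0,0,0]],[[40,-15,0],[0,0,0]],[[45,-16,0],[0,0,0]],[[45,-16,0],[0,0,0]],[[45,-16,0],[0,0,0]],[[40,-14,20],[0,0,0]],[[35,-12,30],[0,0,0]],[[0,0,40],[0,0,0]],[[0,0,30],[0,0,0]],[[0,0,20],[0,0,0]],[[0,0,0],[0,0,0]],[[0,0,0],[0,0,0]]]'; python3 - <<'E'
from h import *
togo([.528,.275,.020],59.6)
E
```

```text
clock: 7.48
eef_pos: [0.5296, 0.2744, 0.0735]
tool_rot: [0.868, 0.497, 0.0, -0.0]
ft_force: [-0.0, 0.0, -1.1]
grip_width: 0.0153
grasp_force: 58.6
t 7.47 shift [-0.3 -1.7 53.5] turn [-0.    -0.     0.001] j [0.48 0.54 0.02 1.05 0.   2.58]
```

```bash
python3 -m creep '[[[0,0,18],[0,0,0]],[[0,0,15],[0,0,0]],[[0,0,10],[0,0,0]],[[0,0,4],[0,0,0]],[[0,0,2],[0,0,0]],[[0,0,2],[0,0,0]],[[0,0,0],[0,0,0]],[[0,0,0],[0,0,0]]]';  python3 -m creep '[[[0,0,1],[0,0,0]],[[0,0,1],[0,0,0]],[[0,0,0.5],[0,0,0]],[[0,0,0],[0,0,0]],[[0,0,0],[0,0,0]]]'
```

```text
clock: 8.48
eef_pos: [0.5296, 0.2744, 0.0226]
tool_rot: [0.868, 0.497, 0.0, -0.0]
ft_force: [-0.4, 0.4, -3.1]
grip_width: 0.0149
grasp_force: 58.6
clock: 9.1
eef_pos: [0.5295, 0.2743, 0.0198]
tool_rot: [0.868, 0.497, 0.0, -0.0]
ft_force: [0.1, -0.3, -1.5]
grip_width: 0.0152
grasp_force: 58.6
```

```bash
python3 -m creep '[[[0,0,0.7],[0,0,0]],[[0,0,0.7],[0,0,0]],[[0,0,0],[0,0,0]],[[0,0,0],[0,0,0]]]'; python3 - <<'E'
from h import *
o=bot.get_obs(); print(o["ft_force"],o["eef_pos"])
p=vision.camera("side"); cv2.imwrite("pics/s3.png",cv2.resize(p["image"][260:370,110:260],(750,550),interpolation=cv2.INTER_CUBIC))
E
```

```text
clock: 9.6
eef_pos: [0.5297, 0.2743, 0.0194]
tool_rot: [0.868, 0.497, 0.0, 0.0]
ft_force: [-1.3, -2.2, 5.1]
grip_width: 0.0149
grasp_force: 58.9
[-1.31484662 -2.21769039  5.13879803] [0.52971494 0.27432559 0.01937846]
```

View pics/s3.png

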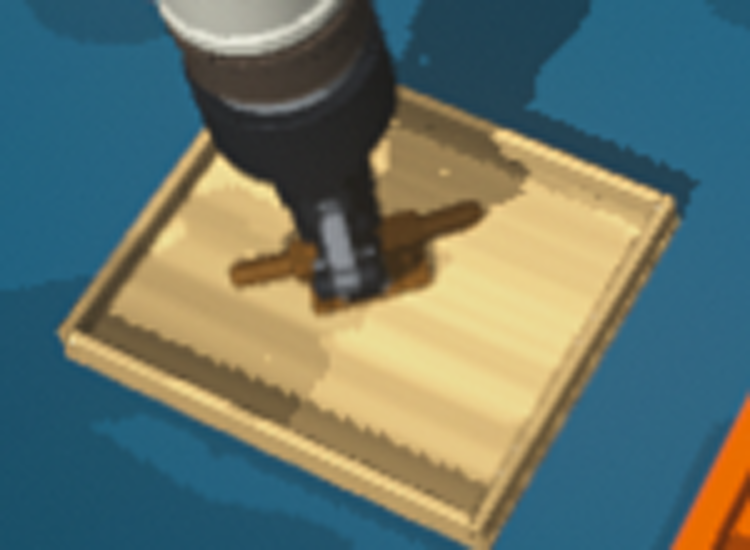

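The foot rests on the tray floor near the middle at (370,300), and contact shows as a 5 N upward force. I release and rise.

```bash
python3 -m creep '[[[0,0,0],[0,0,0]],[[0,0,0],[0,0,0]],[[0,0,0],[0,0,0]],[[0,0,0],[0,0,0]],[[0,0,0],[0,0,0]],[[0,0,0],[0,0,0]],[[0,0,-15],[0,0,0]],[[0,0,-40],[0,0,0]],[[0,0,-50],[0,0,0]],[[0,0,-50],[0,0,0]],[[0,0,-40],[0,0,0]],[[0,0,0],[0,0,0]]]' 85; python3 - <<'E'
from h import *
np.set_printoptions(precision=1,suppress=True)
p=vision.camera("top"); C=cloud(p)*1000
near=np.hypot(C[...,0]-474,C[...,1]+18)<80
for lo,hi in((120,145),(76,92),(30,44)):
    X=C[near&(C[...,2]>lo)&(C[...,2]<hi)]; print(lo,len(X),np.median(X[:,2]),cv2.minAreaRect(X[:,:2].astype(np.float32)),cv2.minEnclosingCircle(X[:,:2].astype(np.float32)))
X=C[(np.hypot(C[...,0]-529,C[...,1]-274)<62)&(C[...,2]>30)&(C[...,2]<60)]; print("cleat",len(X),X.mean(0) if len(X) else 0)
r=R.from_quat(bot.get_obs()["tool_rot"])
togo([.474,-.0187,.2],59.6)
E
```

```text
clock: 11.15
eef_pos: [0.5318, 0.2755, 0.2193]
tool_rot: [0.868, 0.497, 0.005, 0.0]
ft_force: [0.6, 0.4, -0.8]
grip_width: 0.0853
grasp_force: 0.0
120 335 129.65376810825393 ((474.19012451171875, -18.156352996826172), (54.57163619995117, 54.66630172729492), 0.21918635070323944) ((474.51873779296875, -18.81407928466797), 28.64410400390625)
76 201 83.11539617216694 ((474.41741943359375, -18.828571319580078), (65.95369720458984, 65.8456802368164), 27.969493865966797) ((474.09515380859375, -19.151893615722656), 44.5587158203125)
30 494 35.71682472636064 ((474.5364685058594, -18.772476196289062), (95.95695495605469, 96.04127502441406), 28.237895965576172) ((473.53973388671875, -18.561691284179688), 66.47722625732422)
cleat 156 [525.3 269.4  44. ]
t 11.2 shift [-282.    99.5   15.5] turn [ 0. -0.  0.] j [0.5 0.4 0.2 1.4 0.  2.6]
```

```bash
python3 -m creep '[[[-30,10,0],[0,0,0]],[[-40,15,0],[0,0,0]],[[-45,16,0],[0,0,0]],[[-45,16,0],[0,0,0]],[[-45,16,0],[0,0,0]],[[-42,15,0],[0,0,0]],[[-35,12,10],[0,0,0]],[[0,0,0],[0,0,0]],[[0,0,0],[0,0,0]],[[0,0,0],[0,0,0]]]'; python3 - <<'E'
from h import *
togo([.4743,-.0188,.093],59.6)
E
```

```text
clock: 12.45
eef_pos: [0.4734, -0.0186, 0.2033]
tool_rot: [0.867, 0.498, -0.0, -0.0]
ft_force: [0.1, -0.2, 0.6]
grip_width: 0.0849
grasp_force: 0.0
t 12.45 shift [  0.3   0.9 110.3] turn [-0.    -0.     0.002] j [-0.04  0.2  -0.12  1.25  0.    2.06]
```

```bash
python3 -m creep '[[[0,1,30],[0,0,0]],[[0,0,30],[0,0,0]],[[0,0,25],[0,0,0]],[[0,0,15],[0,0,0]],[[0,0,8],[0,0,0]],[[0,0,2],[0,0,0]],[[0,0,0],[0,0,0]],[[0,0,0],[0,0,0]]]' && python3 -m creep '[[[0,0,0],[0,0,0]],[[0,0,0],[0,0,0]],[[0,0,0],[0,0,0]],[[0,0,0],[0,0,0]],[[0,0,0],[0,0,0]],[[0,0,0],[0,0,0]],[[0,0,0],[0,0,0]]]' 45; python3 -c "
from h import *
o=bot.get_obs(); print(o['ft_force'],o['ft_torque'])"
```

```text
clock: 13.45
eef_pos: [0.4747, -0.02, 0.0941]
tool_rot: [0.868, 0.497, 0.001, 0.0]
ft_force: [-0.2, -0.3, -0.5]
grip_width: 0.0852
grasp_force: 0.0
clock: 14.32
eef_pos: [0.4754, -0.0205, 0.0943]
tool_rot: [0.868, 0.497, 0.001, 0.001]
ft_force: [2.4, -2.3, 4.9]
grip_width: 0.0547
grasp_force: 63.6
[ 2.35208415 -2.34704086  4.85333   ] [-0.54331807 -0.40966297  0.0720491 ]
```

```bash
for i in 1; do python3 -m creep '[[[0,0.6,0],[0,0,0]],[[0,0,0],[0,0,-0.08]],[[0,0,0],[0,0,-0.09]],[[0,0,0],[0,0,-0.09]],[[0,0,0],[0,0,-0.09]],[[0,0,0],[0,0,0]]]'; done; python3 -c "
from h import *
o=bot.get_obs(); print(o['ft_force'],o['ft_torque'],o['joint_pos'],np.degrees(2*np.arctan2(o['tool_rot'][1],o['tool_rot'][0])))"
```

```text
clock: 15.08
eef_pos: [0.4749, -0.0203, 0.094]
tool_rot: [0.768, 0.641, 0.0, 0.0]
ft_force: [0.7, -0.7, 5.8]
grip_width: 0.0547
grasp_force: 63.7
[ 0.69361133 -0.70122945  5.77102823] [-0.1718287  -0.04681462  0.12063858] [-4.29606696e-02  3.01378478e-01 -2.93943182e-01  9.74542934e-01
  4.42580897e-04  1.70733749e+00] 79.71531409314883
```

```bash
q='
from h import *
o=bot.get_obs(); print(o["ft_force"],o["ft_torque"],np.degrees(2*np.arctan2(o["tool_rot"][1],o["tool_rot"][0])))'; python3 -m creep '[[[0,0,0],[0,0,-0.09]],[[0,0,0],[0,0,-0.09]],[[0,0,0],[0,0,-0.09]]]';python3 -c "$q"; python3 -m creep '[[[0,0,0],[0,0,-0.09]],[[0,0,0],[0,0,-0.09]],[[0,0,0],[0,0,-0.09]]]';python3 -c "$q";  python3 -m creep '[[[0,0,0],[0,0,-0.06]],[[0,0,0],[0,0,-0.06]]]';python3 -c "$q"; python3 -m creep '[[[0,0,0],[0,0,-0.06]],[[0,0,0],[0,0,0]],[[0,0,0],[0,0,0]],[[0,0,0],[0,0,0]]]';python3 -c "$q"
```

```text
clock: 15.45
eef_pos: [0.4748, -0.0203, 0.094]
tool_rot: [0.674, 0.739, 0.0, 0.0]
ft_force: [0.8, -1.0, 7.7]
grip_width: 0.055
grasp_force: 63.3
[ 0.81031347 -0.98031625  7.7291271 ] [-2.04170595e-01 -5.21744261e-05 -1.47402046e-01] 95.28505499747556
clock: 15.82
eef_pos: [0.4746, -0.0203, 0.0942]
tool_rot: [0.568, 0.823, 0.0, 0.0]
ft_force: [-0.1, -1.1, 9.8]
grip_width: 0.0547
grasp_force: 63.6
[-0.14802162 -1.06940284  9.8352228 ] [-0.22665307  0.21430232 -0.1404947 ] 110.76096561043991
clock: 16.08
eef_pos: [0.4748, -0.0202, 0.0947]
tool_rot: [0.518, 0.855, 0.001, 0.0]
ft_force: [-1.0, -0.5, 12.3]
grip_width: 0.0549
grasp_force: 64.0
[-1.01121888 -0.49832414 12.2849405 ] [-0.13569853  0.35329431 -0.05204822] 117.59905239492572
clock: 16.58
eef_pos: [0.475, -0.0201, 0.0949]
tool_rot: [0.493, 0.87, 0.001, 0.001]
ft_force: [-1.1, -1.1, 11.6]
grip_width: 0.0552
grasp_force: 64.1
[-1.08189351 -1.08304094 11.63369757] [-0.11197308  0.29632453 -0.00505284] 120.94615320490735
```

```bash
q='
from h import *
o=bot.get_obs(); print(o["ft_force"],o["ft_torque"],np.degrees(2*np.arctan2(o["tool_rot"][1],o["tool_rot"][0])))'; python3 -m creep '[[[0,0,0],[0,0,-0.012]],[[0,0,0],[0,0,0]]]';python3 -c "$q"; python3 -m creep '[[[0,0,-1],[0,0,0]],[[0,0,-1],[0,0,0]],[[0,0,-1],[0,0,0]],[[0,0,0],[0,0,0]]]';python3 -c "$q
for n in ('side',):
    p=vision.camera(n); cv2.imwrite('pics/s5.png',cv2.resize(p['image'][190:280,240:350],(770,630))[:600])"
```

```text
clock: 16.82
eef_pos: [0.4749, -0.0202, 0.0948]
tool_rot: [0.488, 0.873, 0.001, 0.001]
ft_force: [-1.2, -1.3, 11.8]
grip_width: 0.055
grasp_force: 64.0
[-1.21066509 -1.32857208 11.80239274] [-0.16068982  0.35883915 -0.07115754] 121.62026463347557
clock: 17.32
eef_pos: [0.4749, -0.0201, 0.0971]
tool_rot: [0.488, 0.873, 0.0, 0.0]
ft_force: [-0.1, 0.1, 6.0]
grip_width: 0.0549
grasp_force: 63.5
[-0.05850866  0.14464814  6.02642833] [-0.14842383  0.00834891 -0.05757428] 121.62252067772017
```

View pics/s5.png

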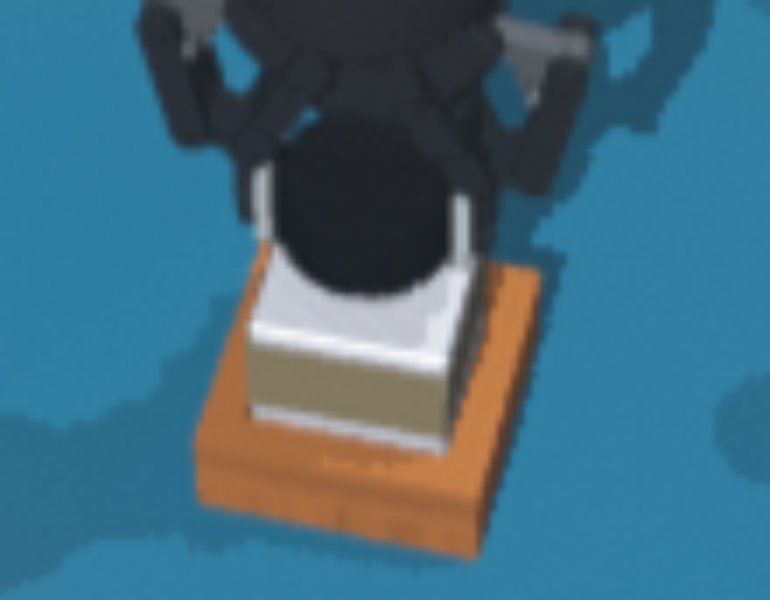

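The 3 mm rise met only the soft spring, with force falling from 12 to 6 N and the turning torque near zero. The picture shows the tin still seated, so the threads have let go. I lift gently.

```bash
q='
from h import *
o=bot.get_obs(); print(o["ft_force"],o["ft_torque"])'; python3 -m creep '[[[0,0,-1],[0,0,0]],[[0,0,-1],[0,0,0]],[[0,0,-1],[0,0,0]],[[0,0,0],[0,0,0]],[[0,0,0],[0,0,0]]]';python3 -m creep '[[[0,0,-1.5],[0,0,0]],[[0,0,-1.5],[0,0,0]],[[0,0,0],[0,0,0]],[[0,0,0],[0,0,0]]]'
```

```text
clock: 18.0
eef_pos: [0.4741, -0.0203, 0.0989]
tool_rot: [0.488, 0.873, -0.0, -0.001]
ft_force: [1.4, 0.3, -0.7]
grip_width: 0.0546
grasp_force: 63.4
clock: 18.5
eef_pos: [0.4744, -0.0203, 0.1025]
tool_rot: [0.488, 0.873, -0.0, -0.0]
ft_force: [-0.2, 0.2, -1.2]
grip_width: 0.0548
grasp_force: 63.4
```

```bash
python3 - <<'E'
from h import *
p=vision.camera("side"); C=cloud(p)*1000
near=np.hypot(C[...,0]-474,C[...,1]+18)<50
X=C[near&(C[...,2]>72)&(C[...,2]<95)&(p["image"].min(-1)>130)]; print(len(X),np.median(X[:,2]),cv2.minAreaRect(X[:,:2].astype(np.float32)))
E
```

```text
380 83.22745248259645 ((469.5114440917969, -9.657257080078125), (65.26808166503906, 47.616493225097656), 29.659414291381836)
```

The tin shoulder is still at 83 mm, so the tin is seated. I lift on to about 30 mm clearance.

```bash
python3 -m creep '[[[0,0,-4],[0,0,0]],[[0,0,-7],[0,0,0]],[[0,0,-8],[0,0,0]],[[0,0,-8],[0,0,0]],[[0,0,-8],[0,0,0]],[[0,0,-6],[0,0,0]],[[0,0,-2],[0,0,0]],[[0,0,0],[0,0,0]],[[0,0,0],[0,0,0]],[[0,0,0],[0,0,0]],[[0,0,0],[0,0,0]]]'; python3 - <<'E'
from h import *
p=vision.camera("side"); cv2.imwrite('pics/s6.png',cv2.resize(p['image'][180:360,110:350],(800,600)))
E
```

```text
clock: 19.92
eef_pos: [0.4744, -0.0204, 0.1452]
tool_rot: [0.488, 0.873, -0.0, -0.0]
ft_force: [-0.0, -0.5, -1.5]
grip_width: 0.0549
grasp_force: 63.5
```

View pics/s6.png

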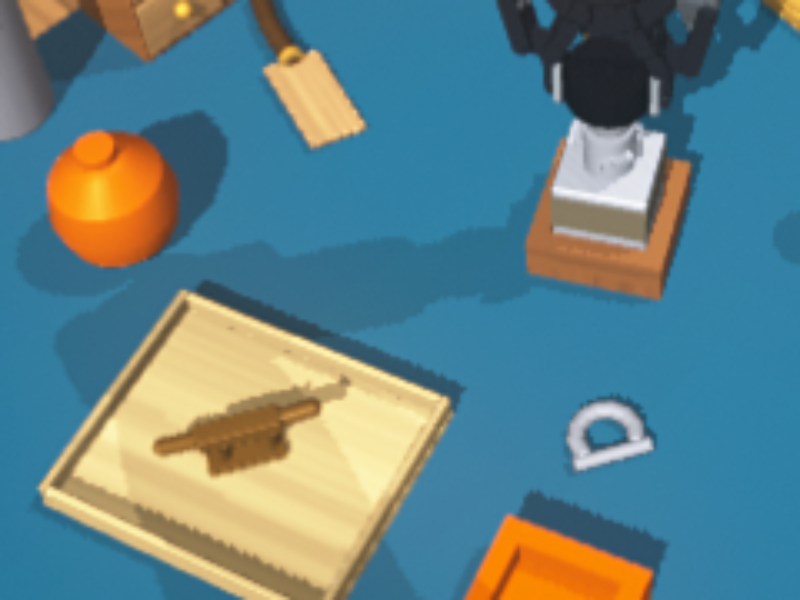

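The cap hangs level at crop (607,80), clear above the neck at (610,150). The tin is seated and the cleat stands in the tray at (240,435). I hand it in.

```bash
python3 -c "
from workcell import workorder
print(workorder.job_done())"
```

```text
the job is handed in; nothing more can be done
None
```

I've handed the job in, with no verdict returned: the cleat is standing released in the tray, and the cap is unscrewed and held level about 30 mm above the neck, with the tin still seated in its cradle.

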